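Gauge the waist of a tensile specimen on the bench dial caliper

TASK

Check the waist of the tensile specimen on the bench dial caliper: pull the retaining pin out of the hasp of the grey specimen case, lift the cover off, and set both down on the bench, the cover flat on its rim. Take the waisted bar (leave the straight one in its cradle), lay it flat across the caliper's two ways with the middle of its narrow waist between the open jaws, let go of it, then slide the jaw shut by its thumb post, gently, until the bar is pressed on the spring anvil and the dial pointer has swung about a quarter turn, to the long mark. Leave the bar gripped between the jaws with the pointer there, never run the anvil to its stop, and do not disturb the other things on the bench.

Things in the scene. Friction and masses are not known exactly. Their poses are not given: they have to be found in the camera images.
- gauge: Bench dial caliper, fixed to the bench: grey bed 245 x 84 mm, steel ways, white dial. Origin on the bench under the middle of the jaw gap; x = the way the sliding jaw closes (thumb post toward anvil and dial), y across the ways, z up. Bed plate x -115 to 130, y -42 to 42, top z 15 mm; headstock behind the anvil x 41 to 67, top z 70; dial 56 mm across at x 100, top z 69.
- gauge_gap (a point): Point on the gauge's centre line (gauge x 0, y 0) level with the tops of its two ways (rails), z 46 mm. Ways: y -25 to -13 and 13 to 25 mm, x -108 to 42 mm, flat tops. The bar lies across them along gauge y; its ends overhang both sides freely, with space below down to the bed plate and bench. Axes as the gauge.
- jaw_face (a point): Centre of the sliding jaw's measuring face, at bar height (z 52 mm). The jaw is 14 mm wide across the ways (along y) and stands from z 46 to 64 mm; it looks along gauge +x.
- thumb_post (a point): Centre of the black thumb post on the slide, 44 mm behind the jaw face: 14 mm (x) by 16 mm (y), from z 52 to 84 mm, this point at z 68 mm. Take or push it to move the slide. The slide keeps its place by about 8 N of friction.
- anvil_face (a point): Centre of the anvil's flat measuring face (14 mm wide, z 46 to 64 mm), looking along gauge -x toward the jaw, at bar height (z 52 mm), at gauge x = 30 mm when not pressed. The anvil gives along gauge +x against a spring (0.9 N per mm after about 1 N) up to a stop at 8 mm.
- needle (a joint): Dial pointer angle in rad, 0 at rest (pointing to the anvil), growing as the anvil is pressed: 0.393 rad per mm, so 1.57 (a quarter turn, at the long mark) at 4 mm; the anvil is at its stop at 3.14.
- dial (a point): Centre of the dial face (looking up), z 67.5 mm.
- case: Base of the specimen case, grey plate 120 (x) x 172 (y) mm, top z 20 mm; fixed. Origin on the bench under its centre; y = long axis toward the hasp end; z up. Two cradles at x +27 and -27 mm, a bar along y in each, lying on black cross rails 10 mm wide at y -70 and +70 mm, tops z 42, with 8 mm teeth between and beside the bars. Between the rails the bars lie free, 22 mm over the plate.
- staple (a point): Middle of the steel staple's eye at the case's hasp end, at case y = 100 mm, z 29 mm. The staple (21 mm wide in x, 6 mm wire, top at z 40.5 mm) stands up through a slot in the cover's steel tab; the pin through it, above the tab, holds the cover down.
- pin_knob (a point): Centre of the pin's hexagonal knob, 17 mm across flats (two flats upright), 25 mm long; pin y axis points from shaft to knob. The 8 mm shaft reaches 47 mm back from here along -y and lies loose in the staple; it is out once drawn 30 mm along case +y (away from the cover). At the start the knob is 33 mm beyond the staple along case y, z 29 mm. 40 g.
- cover_handle (a point): Middle of the cover's handle, a level steel bar 12 mm thick, 68 mm long along cover y, 26 mm free below it; at the start over the case's centre, z 98 mm. Cover: open-bottomed grey box 112 (x) x 166 (y) x 46 mm, with a flat steel tab at rim height out to y 118 mm; rim 78 mm below this point; 250 g. Lift it 40 mm straight up to clear bars and staple.
- waist (a point): Centre (half-way up) of the waisted bar, a dog-bone tensile specimen: aluminium, 150 mm long (y), 12 mm thick (z), 28 mm wide at both ends (from 40 to 75 mm off the centre) and 16 mm wide in its waist (up to 30 mm off the centre). 120 g. Under the cover in one of the two cradles, which one varies; centre at z 48 mm.
- waisted_bar: The same waisted bar; origin at the centre of its underside, y along its length, z up.
- straight_mid (a point): Centre of the straight bar, aluminium, 150 (y) x 22 (x) x 12 mm, in the other cradle. It stays there.
- slide: The caliper's slide with the sliding jaw and the thumb post; origin at bench level under the jaw face, axes as the gauge. It travels along gauge x only; the gap from jaw face to the unpressed anvil is 80 mm fully open and starts at 55 to 80 mm.
- anvil: The spring anvil; origin at bench level under its face, axes as the gauge.
- free_bench (a point): Point on the bench top between case and gauge, straight ahead of the robot, in the middle of the free strip between the bench's front edge and the sink; the strip is 170 mm deep (world x 0.38 to 0.55 m). Room to set down the cover and the pin.
- cylinder: Glass measuring cylinder standing upright, 60 mm foot, 162 mm tall; origin under its foot. Leave it alone.
- bulb: Red rubber pipette bulb, 50 x 74 x 50 mm; origin at its underside. Leave it alone.
- tweezers_1: Steel tweezers, 131 mm long; left side of the bench. Leave alone.
- marker_1: Marker pen, 130 mm long; left side of the bench. Leave alone.
- stopper: Rubber stopper, 32 mm across, 28 mm tall; right, beyond the case. Leave alone.

How it is judged:
By the outcome, as a careful person would: the job done as asked, in the order asked, and still so for the second after the job is handed in, with the robot touching nothing.
It also fails if it takes over 72 s, if anything falls off the work surface, if the arm or the gripper's body presses on something with over 40 N, if the wrist force passes 120 N, or if a joint passes its speed limit or range.

ROBOT

A 6-joint arm with a two-finger parallel gripper is mounted at the origin on a cart in front of the work surface, level with it; the furniture and walls round the work are solid. World frame = base frame: x ahead of the robot, y to its left, z up, the work surface at z = 0. Lengths are in m, angles in rad, forces in N, time in s.
With the tool pointing down it reaches from about 0.25 to 0.775 m from the base axis. Payload 8.9 kg.
Tool frame: the origin (TCP) lies between the finger pads; the fingertips stand 19 mm ahead of it and the grasp point (between the pads) is the TCP (tcp_to_tips is the distance from the TCP to the fingertips, in m); z points along the fingers, y is the direction in which the jaws open and shut (so a half turn about z gives the same grasp; the last joint's range is limited). The gripper opens to 85 mm and grips with 20 to 120 N. Pads are 22 mm wide; open, the fingers measure 114 mm over their backs; the gripper's body (76 mm by 85 mm) begins 54 mm behind the grasp point. The pads swing forward as they close: fully open they stand 13 mm farther back than shut.
Start: joints at [1.072, 0.291, -0.153, 1.127, 0, 1.431], TCP at [0.185, 0.491, 0.25] pointing down, gripper open.
Joint ranges: [-2.52, 2.52], [-0.91, 1.74], [-1.3, 1.37], [-1.96, 2.02], [-1.52, 1.47], [-3.14, 3.14]. Speed limits (rad/s): [2.22, 2.22, 2.79, 3.14, 3.14, 3.14].

INTERFACE

Orientations are given as [roll, pitch, yaw] about the fixed x, y, z axes, in that order (R = Rz(yaw) Ry(pitch) Rx(roll)).
In Python, from workcell import * gives the robot as it stands.
- The arm moves only by the tool servo_tool, never from a script. Its argument "deltas" is a list of rows, each a list of 5 numbers: the opening, from -1 (shut) to 1 (fully open), then the shift along the tool's x, y, z in mm, then the turn about the tool's z in rad. In form: [[jaw, tx, ty, tz, turn], ...]. A call has 1 to 5 rows; each row shifts and turns the commanded pose from where the row before left it, along the tool's axes as they then stand; what a row does not reach is not made up. A row lasts 1/10 s, in which the tool goes at most 50 mm and 8.59 degrees, less where a joint would pass 70% of its speed; a pose out of reach is approached as far as the arm can. A call is refused whole if a number of a shift passes 50 or a number of a turn 0.15, either way. A call with a gripper value outside its range is refused whole. The fingers move at their own pace and stop on an object; "force" is the grip in N (left out, the last holds). Time passes only in rows, so rows that do not move let the fingers close. It gives the time, the measured TCP pose, the force and the opening at its end, in the units of the state.
- get_obs(): the state, without advancing time (a new reading comes with each control period).
- snapshot(name): name is "side" or "top"; returns a dict with "color" (480x640x3 uint8, red, green, blue), "intrinsics" (3x3 intrinsics, pixels), "k1" (the pictures are not rectified: a ray, as slopes to the right and down, at radius r is drawn at 1 + k1 r^2 times it, then the intrinsics apply), "cam_to_world" (4x4, takes a point from camera to world coordinates). Camera axes: x right, y down, z forward; pixel columns grow to the right and rows downward; lengths in m; the calibration is good to about 2 mm. A picture is of the moment at which its call begins. There is no depth.
- sign_off(): hands the job in, once; it reports no verdict.
The state is a dict: "t": time; "joints": joint angles; "joint_velocities": joint speeds; "joint_torque": joint torques, N m; "position": TCP position; "ee_rot": TCP orientation; "ft_force": force on the tool from outside, world axes, zero at the start; "moment": the same for the moment, N m; "width": opening from 0.0 (shut) to 1.0 (fully open).
Only numpy, scipy, OpenCV 4.12 (cv2) and the standard library are available. Lean on these libraries where they do the work, as an engineer would, in place of code of your own. Each camera call takes 0.05 s, during which the arm holds its last target. There are 200 camera calls.

## Working session

There is one attempt and no reset: what is moved stays moved. The work goes in short steps, Python scripts to look and compute and a tool call to move; the robot and the scene stay as the last step left them, time stands still between calls to the robot, and variables do not carry over. Pictures are saved under pics/ and viewed, about 8 in all and at most 12, crops included, and the job is handed in when it is done.

Besides the shell and the picture viewer there is one more tool, called after "Call:" as name(argument=value, ...), one argument or row to a line, values as JSON. servo_tool: Moves the arm, as the interface text tells. Its arguments: {"type":"object","properties":{"deltas":{"type":"array"},"force":{"type":"number"}},"required":["deltas"]}

```bash
mkdir -p pics; cat > h.py <<'E'
from workcell import *
import numpy as np, cv2
from scipy.spatial.transform import Rotation as R
def ray(s,u,v):
    K=s["intrinsics"];K=np.array(K);T=np.array(s["cam_to_world"])
    d=np.array([(u-K[0,2])/K[0,0],(v-K[1,2])/K[1,1]]);x=d.copy()
    for _ in range(20): x=d/(1+s["k1"]*(x@x))
    return T[:3,3],T[:3,:3]@np.array([x[0],x[1],1])
def onz(s,u,v,z):
    o,d=ray(s,u,v);return (o+d*(z-o[2])/d[2]).round(4)
def proj(s,p):
    T=np.array(s["cam_to_world"]);K=np.array(s["intrinsics"]);c=T[:3,:3].T@(np.array(p)-T[:3,3]);x=c[:2]/c[2]
    x=x*(1+s["k1"]*(x@x));return (K[:2,:2]@x+K[:2,2]).round(1)
def save(n,name):
    s=snapshot(n);cv2.imwrite("pics/"+name+".png",s["color"][:,:,::-1]);return s
E
python3 - <<'E'
from h import *
o=get_obs();print(o["position"],o["ee_rot"],o["t"],o["joints"])
for n in("top","side"):
    s=save(n,n+"0");print(n,s["intrinsics"],s["k1"],np.array(s["cam_to_world"]).round(3).tolist())
E
```

```text
[0.18462733 0.49101971 0.24972549] [-3.14030076e+00 -1.81629589e-04  2.78182711e+00] 0.0 [ 1.07172330e+00  2.91275102e-01 -1.54151721e-01  1.12667410e+00
  4.80928304e-07  1.43148872e+00]
top [[477.69294902   0.         316.90140197]
 [  0.         477.69294902 233.18454565]
 [  0.           0.           1.        ]] -0.0490129205499 [[-0.001, -0.988, 0.153, 0.336], [-1.0, -0.002, -0.018, 0.02], [0.019, -0.153, -0.988, 1.449], [0.0, 0.0, 0.0, 1.0]]
side [[453.62191713   0.         316.37843994]
 [  0.         453.62191713 236.67506138]
 [  0.           0.           1.        ]] -0.041074995180167245 [[0.878, -0.152, 0.453, -0.048], [-0.477, -0.331, 0.814, -1.07], [0.026, -0.931, -0.364, 0.572], [0.0, 0.0, 0.0, 1.0]]
```

View pics/top0.png

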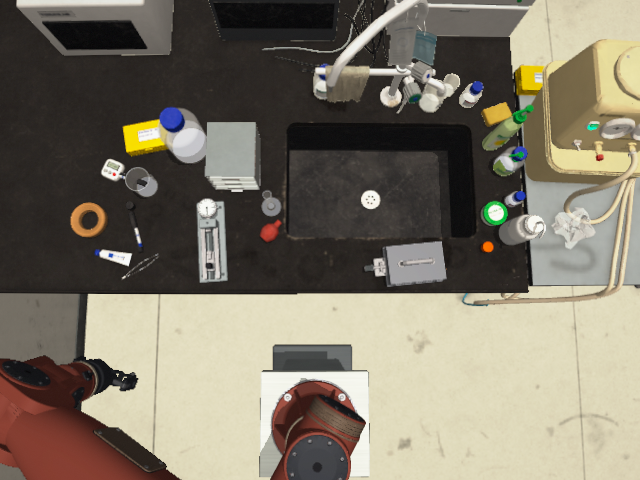

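View pics/side0.png

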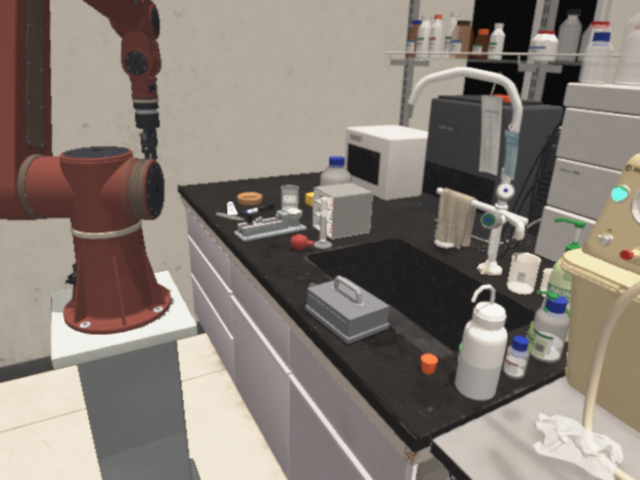

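The hasp end of the case (top view, ~(372,267)) faces the robot's left. The gauge is at ~(211,240) with its dial at (207,208), away from the robot. I'll enlarge both.

```bash
python3 - <<'E'
from h import *
a=cv2.imread("pics/top0.png")
c=cv2.resize(a[235:295,355:455],None,fx=5,fy=5,interpolation=cv2.INTER_CUBIC)
g=cv2.resize(a[190:290,190:235],None,fx=6,fy=6,interpolation=cv2.INTER_CUBIC)
m=np.zeros((600,790,3),np.uint8);m[:300,:500]=c;m[:600,510:780]=g
s=snapshot("side");b=cv2.imread("pics/side0.png")
m[300:600,:500]=cv2.resize(b[270:345,295:420],None,fx=4,fy=4,interpolation=cv2.INTER_CUBIC)
cv2.imwrite("pics/m1.png",m)
E
```

```text
(no output)
```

View pics/m1.png

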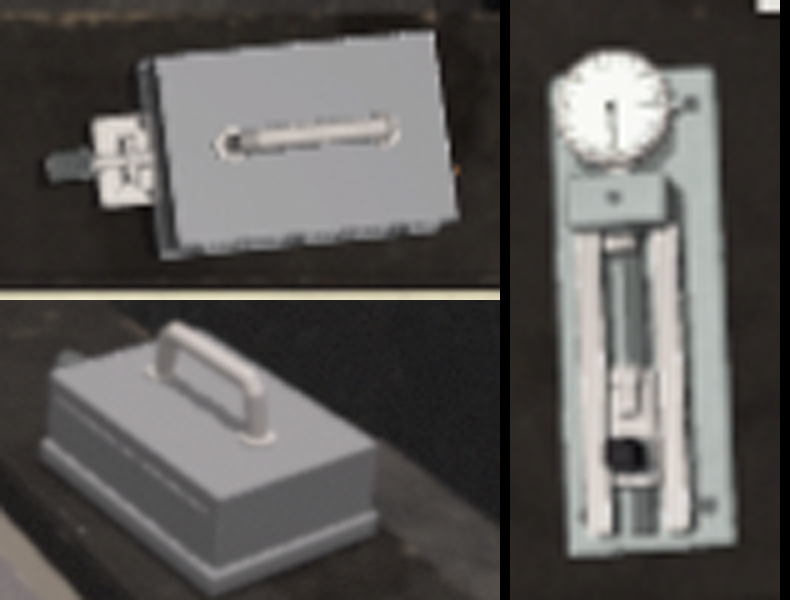

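```bash
python3 - <<'E'
from h import *
s=snapshot("top")
C=lambda x,y,z:onz(s,355+x/5-.4,235+y/5-.4,z)
G=lambda x,y,z:onz(s,190+(x-510)/6-.4,190+y/6-.4,z)
h1,h2=C(232,143,.104),C(395,130,.104);print("handle",h1,h2,(h1+h2)/2,np.hypot(*(h2-h1)[:2]))
q=[C(*p,.066) for p in((155,58),(435,33),(458,218),(178,245))];print("cover",q,np.mean(q,0))
e=(q[0]+q[3]-q[1]-q[2])/2;print(np.hypot(*e[:2]),"yaw of case y",np.arctan2(e[1],e[0])-np.pi/2)
print("knob",C(68,165,.0375))
d=G(612,106,.0675);print("dial",d)
w=[G(*p,.046) for p in((592,235),(670,228),(600,530),(678,525))];print("ways",w)
m1=(w[0]+w[1])/2;m2=(w[2]+w[3])/2;e=m1-m2;print("len",np.hypot(*e[:2]),"yaw",np.arctan2(e[1],e[0]))
print("bed",[G(*p,.015) for p in((715,67),(568,556),(738,545))])
print("post",G(627,452,.084),"dialpivot",G(612,106,.0675))
E
```

```text
handle [ 0.4588 -0.2434  0.104 ] [ 0.4661 -0.337   0.104 ] [ 0.46245 -0.2902   0.104  ] 0.0938842372286211
cover [array([ 0.5122, -0.2068,  0.066 ]), array([ 0.5272, -0.3731,  0.066 ]), array([ 0.4183, -0.3823,  0.066 ]), array([ 0.403 , -0.2178,  0.066 ])] [ 0.465175 -0.295     0.066   ]
0.166092391457285 yaw of case y 0.09134125309786345
knob [ 0.4518 -0.1582  0.0375]
dial [0.6268 0.3195 0.0675]
ways [array([0.5661, 0.3318, 0.046 ]), array([0.5696, 0.2932, 0.046 ]), array([0.4203, 0.3228, 0.046 ]), array([0.4228, 0.2848, 0.046 ])]
len 0.14655845250274716 yaw 0.059396899637275534
bed [array([0.6582, 0.2789, 0.015 ]), array([0.4092, 0.345 , 0.015 ]), array([0.4148, 0.2605, 0.015 ])]
post [0.4551 0.303  0.084 ] dialpivot [0.6268 0.3195 0.0675]
```

Call:
servo_tool(
  deltas=[
    [0.3,0,0,0,0.14],
    [0.3,0,0,0,0.14],
    [0.3,0,0,0,0.14],
    [0.3,0,0,0,0.14],
    [0.3,0,0,0,0.14],
  ],
  force=40,
)

```text
t: 0.7
position: [0.1848, 0.4913, 0.2501]
ee_rot: [-3.141, 0.0, 2.076]
ft_force: [0.1, 0.3, 0.6]
width: 0.649
```

Call:
servo_tool(
  deltas=[
    [0.3,0,0,0,0.14],
    [0.3,0,0,0,0.14],
    [0.3,0,0,0,0.14],
    [0.3,0,0,0,0],
    [0.3,0,0,0,0],
  ],
)

```text
t: 1.2
position: [0.1848, 0.4913, 0.2502]
ee_rot: [-3.141, 0.0, 1.666]
ft_force: [-0.6, 0.3, -0.2]
width: 0.646
```

Call:
servo_tool(
  deltas=[
    [0.3,-33,10,0,0],
    [0.3,-33,10,0,0],
    [0.3,-33,10,0,0],
    [0.3,-33,10,0,0],
    [0.3,-33,10,0,0],
  ],
)

```text
t: 1.7
position: [0.2499, 0.3304, 0.2503]
ee_rot: [3.141, -0.0, 1.666]
ft_force: [0.5, -0.4, 0.4]
width: 0.65
```

Call:
servo_tool(
  deltas=[
    [0.3,-33,10,0,0],
    [0.3,-33,10,0,0],
    [0.3,-33,10,0,0],
    [0.3,-33,10,0,0],
    [0.3,-33,10,0,0],
  ],
)

```text
t: 2.2
position: [0.3147, 0.1706, 0.2505]
ee_rot: [3.141, -0.0, 1.666]
ft_force: [1.0, -1.0, -0.5]
width: 0.65
```

Call:
servo_tool(
  deltas=[
    [0.3,-33,10,0,0],
    [0.3,-33,10,0,0],
    [0.3,-33,10,0,0],
    [0.3,-33,10,0,0],
    [0.3,-33,10,0,0],
  ],
)

```text
t: 2.7
position: [0.3795, 0.0106, 0.2505]
ee_rot: [3.141, 0.0, 1.666]
ft_force: [1.2, 0.2, -0.1]
width: 0.653
```

Call:
servo_tool(
  deltas=[
    [0.3,-33,10,0,0],
    [0.3,-33,10,0,0],
    [0.3,-33,10,0,0],
    [0.3,-33,10,0,0],
    [0.3,0,0,0,0],
  ],
)

```text
t: 3.2
position: [0.4325, -0.1191, 0.2502]
ee_rot: [3.141, 0.001, 1.662]
ft_force: [0.2, 0.1, -0.3]
width: 0.648
```

Call:
servo_tool(
  deltas=[
    [0.0,-20,8,20,0],
    [0.0,-19,8,40,0],
    [0.0,0,0,40,0],
    [0.0,0,0,40,0],
    [0.0,0,0,30,0],
  ],
)

```text
t: 3.7
position: [0.4494, -0.1522, 0.0782]
ee_rot: [-3.14, -0.001, 1.665]
ft_force: [-0.4, -0.5, -0.4]
width: 0.501
```

Call:
servo_tool(
  deltas=[
    [0.0,0,0,15,0],
    [0.0,0,0,15,0],
    [0.0,0,0,11,0],
    [0.0,0,0,0,0],
    [0.0,0,0,0,0],
  ],
)

```text
t: 4.2
position: [0.4506, -0.153, 0.0396]
ee_rot: [3.142, -0.0, 1.663]
ft_force: [0.2, -0.6, -0.2]
width: 0.501
```

```bash
python3 - <<'E'
from h import *
s=save("side","s1");t=save("top","t1")
m=np.zeros((400,790,3),np.uint8)
a=s["color"][240:340,280:400,::-1];b=t["color"][235:295,350:430,::-1]
m[:400,:390]=cv2.resize(a,(390,400)[:2]);m[:300,395:795]=cv2.resize(b,(395,300))
cv2.imwrite("pics/m2.png",m)
print(proj(s,[.4521,-.1595,.029])-[280,240],proj(t,[.4521,-.1595,.029])-[350,235])
E
```

```text
[32.8 46.4] [18.3 32.7]
```

View pics/m2.png

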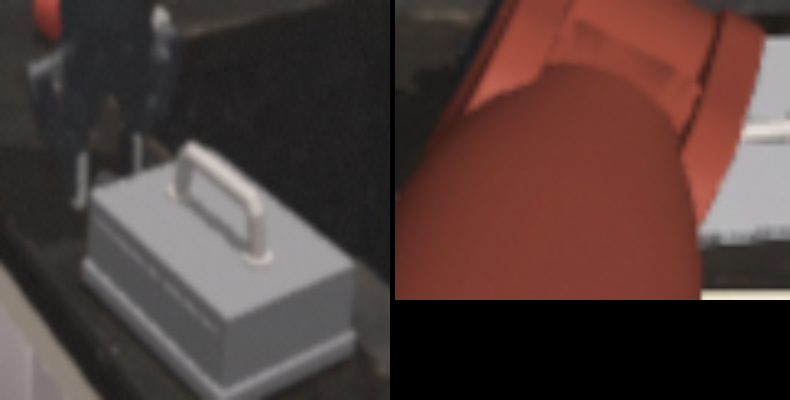

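The fingers straddle the knob (side crop ~(105,180)). Closing.

Call:
servo_tool(
  deltas=[
    [0.0,-3,1,0,0],
    [-1,0,0,0,0],
    [-1,0,0,0,0],
    [-1,0,0,0,0],
    [-1,0,0,0,0],
  ],
  force=35,
)

```text
t: 4.8
position: [0.452, -0.1562, 0.0395]
ee_rot: [3.141, 0.0, 1.662]
ft_force: [-0.0, -0.8, 2.8]
width: 0.185
```

Call:
servo_tool(
  deltas=[
    [-1,0,0,0,0],
    [-1,0,0,0,0],
    [-1,0,0,0,0],
  ],
)

```text
t: 5.1
position: [0.4519, -0.1562, 0.0394]
ee_rot: [3.141, 0.0, 1.662]
ft_force: [0.5, -1.4, 3.2]
width: 0.185
```

Call:
servo_tool(
  deltas=[
    [-1,8,0,0,0],
    [-1,12,0,0,0],
    [-1,15,0,0,0],
    [-1,15,0,0,0],
    [-1,10,0,0,0],
  ],
)

```text
t: 5.6
position: [0.4456, -0.0942, 0.0391]
ee_rot: [-3.141, -0.001, 1.663]
ft_force: [-0.4, 0.3, -1.0]
width: 0.185
```

Call:
servo_tool(
  deltas=[
    [-1,0,0,-20,0],
    [-1,10,0,-30,0],
    [-1,0,0,0,0],
  ],
)

```text
t: 5.9
position: [0.447, -0.0854, 0.0919]
ee_rot: [3.138, 0.001, 1.663]
ft_force: [0.6, -1.1, -0.4]
width: 0.182
```

```bash
python3 - <<'E'
from h import *
s=save("side","s2");o=get_obs();print(o["position"],o["ft_force"])
c=s["color"][200:340,260:420,::-1];cv2.imwrite("pics/m3.png",cv2.resize(c,None,fx=4,fy=4,interpolation=cv2.INTER_CUBIC))
t=snapshot("top")["color"].astype(int)
top=snapshot("top");r=(t[...,0]>t[...,1]*2)&(t[...,0]>100);r[250:]=0;r[:215]=0;r[:,:240]=0;r[:,300:]=0
v,u=np.nonzero(r);print("bulb",u.min(),u.max(),v.min(),v.max(),onz(top,u.min(),v.max(),.0),onz(top,u.max(),v.min(),.0))
E
```

```text
[ 0.44648194 -0.08568355  0.09062922] [-0.4445468   0.36619539 -1.35700059]
bulb 260 281 220 241 [0.536  0.1672 0.    ] [0.6014 0.1037 0.    ]
```

View pics/m3.png

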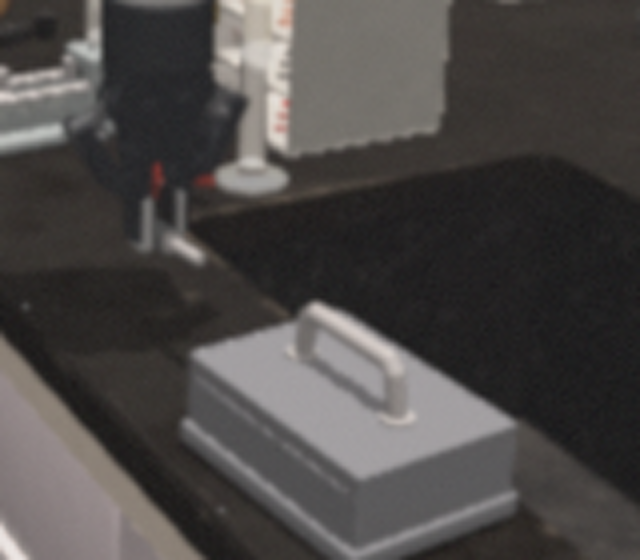

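Call:
servo_tool(
  deltas=[
    [-1,40,-3,0,0],
    [-1,40,-3,0,0],
    [-1,40,-3,0,0],
    [-1,40,-3,0,0],
    [-1,38,-2,0,0],
  ],
)

```text
t: 6.55
position: [0.4122, 0.111, 0.0883]
ee_rot: [-3.14, -0.0, 1.661]
ft_force: [1.0, 0.6, 0.7]
width: 0.183
```

Call:
servo_tool(
  deltas=[
    [-1,0,0,20,0],
    [-1,0,0,20,0],
    [-1,0,0,18,0],
    [-1,0,0,6,0],
    [-1,0,0,4,0],
  ],
)

```text
t: 7.05
position: [0.4123, 0.1094, 0.0206]
ee_rot: [-3.139, 0.0, 1.662]
ft_force: [-12.6, 0.0, 47.7]
width: 0.185
```

Call:
servo_tool(
  deltas=[
    [-1,0,0,1,0],
    [-1,0,0,0,0],
  ],
)

```text
t: 7.25
position: [0.4122, 0.1094, 0.0208]
ee_rot: [-3.14, -0.0, 1.661]
ft_force: [-6.7, -0.6, 15.2]
width: 0.185
```

Call:
servo_tool(
  deltas=[
    [-1,0,0,-1,0],
    [-0.3,0,0,0,0],
    [-0.2,0,0,0,0],
    [0.0,0,0,0,0],
    [0.0,0,0,0,0],
  ],
)

```text
t: 7.75
position: [0.4136, 0.1095, 0.0213]
ee_rot: [3.141, 0.0, 1.662]
ft_force: [0.2, 0.2, 0.4]
width: 0.5
```

Call:
servo_tool(
  deltas=[
    [0,0,0,-15,0],
    [0,0,0,-30,0],
    [0,0,0,-45,0],
    [0,0,0,-45,0],
    [0,0,0,-10,0],
  ],
)

```text
t: 8.25
position: [0.4158, 0.1098, 0.1705]
ee_rot: [3.135, 0.0, 1.662]
ft_force: [0.5, -0.3, 0.8]
width: 0.498
```

Call:
servo_tool(
  deltas=[
    [0,-35,1,0,0],
    [0,-40,1,0,0],
    [0,-40,1,0,0],
    [0,-40,1,0,0],
    [0,-40,1,0,0],
  ],
)

```text
t: 8.75
position: [0.4359, -0.0857, 0.1659]
ee_rot: [-3.141, -0.0, 1.662]
ft_force: [0.9, 0.5, -0.8]
width: 0.497
```

Call:
servo_tool(
  deltas=[
    [0,-40,1,0,0],
    [0,-40,1,0,0],
    [0,-40,1,0,0],
    [0,-40,1,0,0],
    [0,-40,1,0,0],
  ],
)

```text
t: 9.25
position: [0.459, -0.2844, 0.1657]
ee_rot: [-3.141, -0.001, 1.662]
ft_force: [0.6, -0.2, -0.3]
width: 0.503
```

Call:
servo_tool(
  deltas=[
    [0,-10,1,0,0],
    [0,0,0,20,0],
    [0,0,0,25,0],
    [0,0,0,25,0],
    [0,0,0,0,0],
  ],
)

```text
t: 9.75
position: [0.4592, -0.2906, 0.0931]
ee_rot: [-3.137, -0.005, 1.662]
ft_force: [-0.8, 1.2, 0.2]
width: 0.498
```

```bash
python3 - <<'E'
from h import *
s=save("side","s3");t=save("top","t3");o=get_obs();print(o["position"],o["joints"])
m=np.zeros((480,790,3),np.uint8)
m[:480,:390]=cv2.resize(s["color"][230:350,290:390,::-1],(390,480));m[:300,395:]=cv2.resize(t["color"][190:290,225:357,::-1],(395,300))
cv2.imwrite("pics/m4.png",m)
E
```

```text
[ 0.46098531 -0.29211386  0.09628391] [-6.98843064e-01  4.64688597e-01 -3.29198933e-01  7.78307915e-01
  9.24933437e-05  7.80630933e-01]
```

View pics/m4.png

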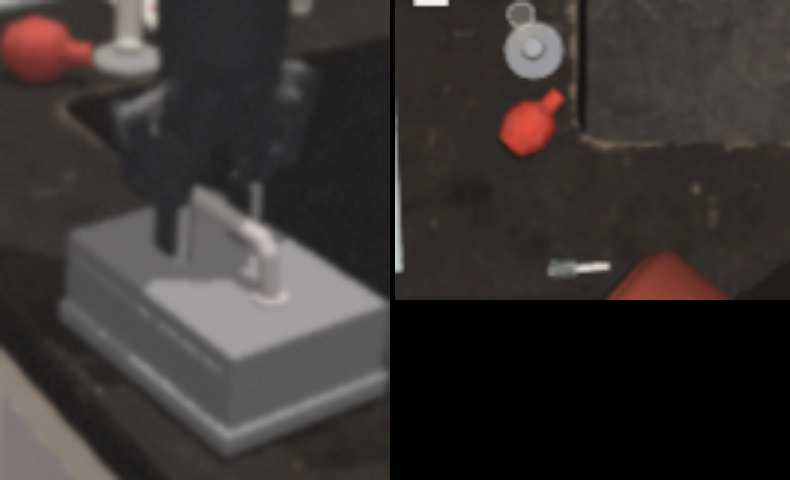

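The pin lies on the bench clear of everything (right crop ~(578,267)). The fingers straddle the handle. Closing, then lifting straight up.

Call:
servo_tool(
  deltas=[
    [0,0,2,0,0],
    [-1,0,0,0,0],
    [-1,0,0,0,0],
    [-1,0,0,0,0],
    [-1,0,0,0,0],
  ],
  force=70,
)

```text
t: 10.35
position: [0.4639, -0.2929, 0.0972]
ee_rot: [3.14, 0.001, 1.662]
ft_force: [0.7, 0.8, 5.8]
width: 0.115
```

Call:
servo_tool(
  deltas=[
    [-1,0,0,0,0],
    [-1,0,0,0,0],
    [-1,0,0,-4,0],
    [-1,0,0,-6,0],
    [-1,0,0,-10,0],
  ],
)

```text
t: 10.85
position: [0.4628, -0.2922, 0.1164]
ee_rot: [-3.141, -0.001, 1.662]
ft_force: [0.1, 0.7, -1.5]
width: 0.113
```

Call:
servo_tool(
  deltas=[
    [-1,0,0,-15,0],
    [-1,0,0,-15,0],
    [-1,0,0,-15,0],
    [-1,0,0,-15,0],
    [-1,0,0,0,0],
  ],
)

```text
t: 11.35
position: [0.4641, -0.2934, 0.1787]
ee_rot: [3.139, 0.003, 1.662]
ft_force: [0.7, -0.3, -2.3]
width: 0.113
```

Call:
servo_tool(
  deltas=[
    [-1,20,2,0,0],
    [-1,30,3,0,0],
    [-1,35,3,0,0],
    [-1,35,3,0,0],
    [-1,35,3,0,0],
  ],
)

```text
t: 11.85
position: [0.462, -0.1348, 0.1756]
ee_rot: [-3.14, -0.001, 1.662]
ft_force: [0.2, -0.2, -2.6]
width: 0.116
```

Call:
servo_tool(
  deltas=[
    [-1,30,3,0,0],
    [-1,17,1,0,0],
    [-1,8,1,0,0],
    [-1,0,0,20,0],
    [-1,0,0,25,0],
  ],
)

```text
t: 12.35
position: [0.4637, -0.0817, 0.1313]
ee_rot: [3.14, 0.001, 1.662]
ft_force: [0.2, -0.6, -2.7]
width: 0.11
```

Call:
servo_tool(
  deltas=[
    [-1,0,0,25,0],
    [-1,0,0,15,0],
    [-1,0,0,7,0],
    [-1,0,0,2,0],
    [-1,0,0,0,0],
  ],
)

```text
t: 12.85
position: [0.4632, -0.0819, 0.0825]
ee_rot: [3.141, 0.0, 1.662]
ft_force: [0.2, 0.3, -3.4]
width: 0.115
```

Call:
servo_tool(
  deltas=[
    [-1,0,0,2,0],
    [-1,0,0,2,0],
    [-1,0,0,0.5,0],
    [-1,0,0,0,0],
  ],
)

```text
t: 13.25
position: [0.4631, -0.0817, 0.0779]
ee_rot: [3.141, 0.0, 1.662]
ft_force: [0.3, 0.0, -2.7]
width: 0.114
```

Call:
servo_tool(
  deltas=[
    [-1,0,0,0.7,0],
    [-1,0,0,0,0],
  ],
)

```text
t: 13.45
position: [0.4633, -0.0818, 0.0772]
ee_rot: [3.141, 0.0, 1.662]
ft_force: [0.8, -0.6, -1.2]
width: 0.115
```

Call:
servo_tool(
  deltas=[
    [-0.5,0,0,0,0],
    [0,0,0,0,0],
    [0,0,0,0,0],
    [0,0,0,-10,0],
    [0,0,0,-20,0],
  ],
)

```text
t: 13.95
position: [0.4621, -0.0814, 0.107]
ee_rot: [-3.139, -0.001, 1.662]
ft_force: [-0.1, -0.1, 0.2]
width: 0.501
```

Call:
servo_tool(
  deltas=[
    [0,0,0,-30,0],
    [0,0,0,-40,0],
    [0,0,0,-20,0],
    [0,0,0,0,0],
  ],
)

```text
t: 14.35
position: [0.4649, -0.0823, 0.2007]
ee_rot: [3.136, 0.002, 1.662]
ft_force: [0.6, -0.5, 0.5]
width: 0.499
```

```bash
python3 - <<'E'
from h import *
s=save("side","s5");t=save("top","t5");o=get_obs();print(o["position"],o["joints"][5])
m=np.zeros((600,790,3),np.uint8)
m[:300]=cv2.resize(t["color"][235:295,295:453,::-1],(790,300),interpolation=cv2.INTER_CUBIC)
m[300:]=cv2.resize(s["color"][240:345,210:420,::-1],(600,300),interpolation=cv2.INTER_CUBIC) if 0 else cv2.resize(s["color"][265:345,210:420,::-1],(790,300),interpolation=cv2.INTER_CUBIC)
cv2.imwrite("pics/m5.png",m)
E
```

```text
[ 0.46319193 -0.08175298  0.19759169] 1.1495133676707885
```

View pics/m5.png

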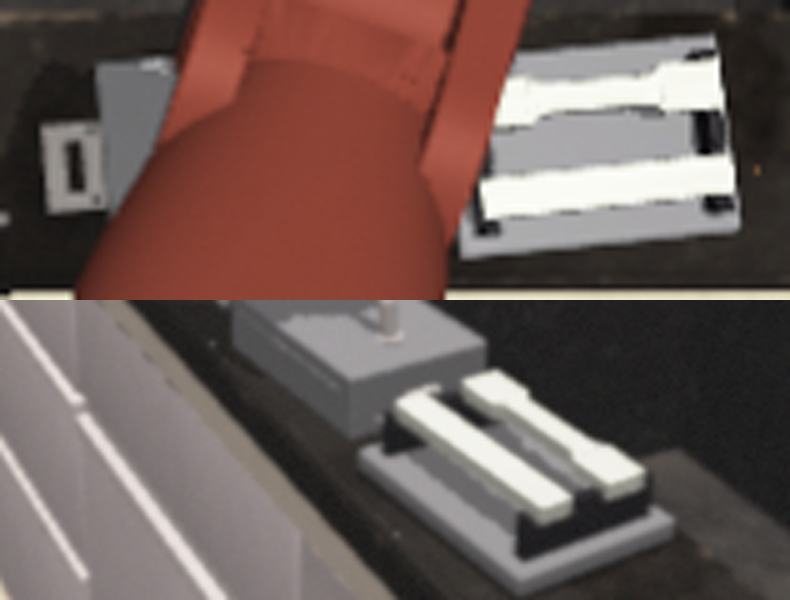

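```bash
python3 - <<'E'
from h import *
s=snapshot("top")
C=lambda x,y:onz(s,295+x/5-.4,235+y/5-.4,.054)
e=(C(718,58)+C(725,108))/2; f=(C(478,195)+C(733,172))/2; y=np.array([-.092,.996,0])
print("waist from end",e+.075*y,"pred",[.4914,-.291]," straight mid",C(605,185), "pred",[.4376,-.296])
b=cv2.inRange(s["color"],(215,215,205),(255,255,255));b[:235]=0;b[290:]=0;b[:,380:]*=1;b[:,:385]=0
n,l,st,ce=cv2.connectedComponentsWithStats(b)
for i in range(1,n):
    if st[i,4]>100:
        r=cv2.minAreaRect(np.argwhere(l==i)[:,::-1].astype(np.float32));print(st[i],r,[onz(s,*p,.054) for p in cv2.boxPoints(r)])
E
```

```text
waist from end [ 0.492  -0.2925  0.054 ] pred [0.4914, -0.291]  straight mid [ 0.4386 -0.2957  0.054 ] pred [0.4376, -0.296]
[564 235  19  14 105] ((573.0, 241.5), (13.0, 18.0), 90.0) [array([ 0.5481, -0.7531,  0.054 ]), array([ 0.5482, -0.8099,  0.054 ]), array([ 0.5085, -0.8064,  0.054 ]), array([ 0.5085, -0.7499,  0.054 ])]
[394 247  46  13 310] ((416.2052917480469, 253.47996520996094), (8.860371589660645, 45.272865295410156), 84.42780303955078) [array([ 0.4986, -0.2311,  0.054 ]), array([ 0.5118, -0.3659,  0.054 ]), array([ 0.4855, -0.3675,  0.054 ]), array([ 0.4725, -0.233 ,  0.054 ])]
[391 266  51  12 382] ((416.1288146972656, 271.7232971191406), (7.9560441970825195, 50.248695373535156), 83.9909896850586) [array([ 0.4422, -0.2223,  0.054 ]), array([ 0.4575, -0.371 ,  0.054 ]), array([ 0.4342, -0.3725,  0.054 ]), array([ 0.419 , -0.2242,  0.054 ])]
```

Call:
servo_tool(
  deltas=[
    [0,-30,2,0,0],
    [0,-40,2,0,0],
    [0,-40,2,0,0],
    [0,-35,2,0,0],
    [0,-16,1,0,0],
  ],
)

```text
t: 15.0
position: [0.4862, -0.2436, 0.1957]
ee_rot: [-3.14, -0.001, 1.66]
ft_force: [0.8, -0.2, -0.1]
width: 0.501
```

Call:
servo_tool(
  deltas=[
    [0,0,0,30,0],
    [0,0,0,35,0],
    [0,0,0,30,0],
    [0,0,0,5,0],
    [0,0,0,0,0],
  ],
)

```text
t: 15.5
position: [0.4858, -0.2402, 0.0963]
ee_rot: [-3.139, -0.002, 1.662]
ft_force: [-1.0, 0.2, 0.5]
width: 0.497
```

Call:
servo_tool(
  deltas=[
    [0,-1,1,15,0],
    [0,0,0,15,0],
    [0,0,0,12,0],
    [0,0,0,6,0],
    [0,0,0,0,0],
  ],
)

```text
t: 16.0
position: [0.4877, -0.242, 0.0491]
ee_rot: [-3.141, -0.0, 1.662]
ft_force: [-0.7, 0.2, 0.5]
width: 0.501
```

Call:
servo_tool(
  deltas=[
    [-0.2,0,0,0,0],
    [-1,0,0,0,0],
    [-1,0,0,0,0],
    [-1,0,0,0,0],
    [-1,0,0,0,0],
  ],
  force=50,
)

```text
t: 16.5
position: [0.4883, -0.2424, 0.05]
ee_rot: [3.14, 0.001, 1.662]
ft_force: [-1.4, 1.9, 6.4]
width: 0.317
```

Call:
servo_tool(
  deltas=[
    [-1,0,0,-5,0],
    [-1,0,0,-10,0],
    [-1,0,0,-25,0],
    [-1,0,0,-40,0],
    [-1,0,0,-40,0],
  ],
)

```text
t: 17.0
position: [0.4872, -0.2418, 0.1708]
ee_rot: [-3.141, -0.001, 1.662]
ft_force: [0.7, -0.1, -2.4]
width: 0.312
```

Call:
servo_tool(
  deltas=[
    [-1,10,0,-40,0],
    [-1,25,0,-40,0],
    [-1,35,0,0,0],
    [-1,35,0,0,0],
    [-1,35,0,0,0],
  ],
)

```text
t: 17.5
position: [0.4747, -0.1015, 0.2502]
ee_rot: [3.14, 0.0, 1.661]
ft_force: [0.6, 0.7, -1.6]
width: 0.314
```

```bash
python3 - <<'E'
from h import *
s=save("top","t6");o=get_obs();print(o["position"],o["width"],o["ft_force"])
a=s["color"].astype(int);roi=np.zeros(a.shape[:2],np.uint8);roi[195:285,190:235]=1
b=((a.max(2)>95).astype(np.uint8))*roi
l=cv2.connectedComponentsWithStats(cv2.morphologyEx(b,cv2.MORPH_CLOSE,np.ones((5,5))))
i=1+l[2][1:,4].argmax();r=cv2.minAreaRect(np.argwhere(l[1]==i)[:,::-1].astype(np.float32))
p=[onz(s,*q,.012) for q in cv2.boxPoints(r)];print(r,p)
# right bed edge columns per row
rows=range(208,278,6);E=np.array([onz(s,np.nonzero(b[v])[0].max()+.5,v,.015)[:2] for v in rows]);f=np.polyfit(E[:,0],E[:,1],1);print("right edge yaw",f,"centre-line y at .527",np.polyval(f,.527)+.042)
# way tops bright
g=cv2.inRange(s["color"],(195,185,180),(255,255,255))*roi
pts=[]
for v in range(232,274,4):
    u=np.nonzero(g[v])[0];print(v,u, end=' ')
    pts.append(onz(s,(u.min()+u.max())/2,v,.046)[:2])
pts=np.array(pts);f=np.polyfit(pts[:,0],pts[:,1],1);print("\nways",f,np.polyval(f,.527))
k=cv2.inRange(s["color"],(0,0,0),(45,45,45));k[:255]=0;k[275:]=0;k[:,:203]=0;k[:,216:]=0;v,u=np.nonzero(k);print("post",onz(s,u.mean(),v.mean(),.084),len(u))
w=cv2.inRange(s["color"],(225,225,225),(255,255,255));w[:195]=0;w[220:]=0;w[:,:190]=0;w[:,225:]=0;v,u=np.nonzero(w);print("dial",onz(s,(u.min()+u.max())/2,(v.min()+v.max())/2,.0675),u.ptp() if hasattr(u,'ptp') else np.ptp(u))
E
```

```text
[ 0.47346189 -0.097063    0.24999611] 0.3128870558429636 [-2.26787297  4.22136276 -2.48775109]
((211.26083374023438, 239.73812866210938), (83.95877075195312, 28.425195693969727), 87.39744567871094) [array([0.6661, 0.3677, 0.012 ]), array([0.6703, 0.2805, 0.012 ]), array([0.4132, 0.2617, 0.012 ]), array([0.4092, 0.3466, 0.012 ])]
right edge yaw [0.07124053 0.23177009] centre-line y at .527 0.31131384916876104
232 [201 202 203 213 214 215 216] 236 [201 202 203 214 215 216] 240 [202 203 204 214 215 216 223] 244 [201 202 203 204 215 216 217] 248 [202 203 204 215 216 217] 252 [201 202 203 204 205 207 208 209 210 213 215 216 217 218] 256 [201 202 203 204 205 207 208 209 210 212 215 216 217 218] 260 [202 203 204 205 207 208 209 210 211 212 213 215 216 217] 264 [202 203 204 216 217 218] 268 [202 203 204 205 216 217 218] 272 [203 204 205 216 217 218 219] 
ways [0.06003598 0.28031049] 0.31194945029958004
post [0.4538 0.3001 0.084 ] 10
dial [0.6291 0.3199 0.0675] 15
```

Call:
servo_tool(
  deltas=[
    [-1,0,0,0,0.023],
    [-1,30,6,0,0],
    [-1,42,8,0,0],
    [-1,42,8,0,0],
    [-1,42,8,0,0],
  ],
)

```text
t: 18.05
position: [0.4948, 0.0556, 0.2496]
ee_rot: [3.141, 0.0, 1.636]
ft_force: [0.4, -0.8, -1.4]
width: 0.317
```

Call:
servo_tool(
  deltas=[
    [-1,42,8,0,0],
    [-1,42,8,0,0],
    [-1,42,8,0,0],
    [-1,42,8,0,0],
    [-1,42,8,0,0],
  ],
)

```text
t: 18.55
position: [0.5207, 0.2683, 0.2495]
ee_rot: [3.141, 0.0, 1.637]
ft_force: [0.8, -1.0, -0.9]
width: 0.312
```

Call:
servo_tool(
  deltas=[
    [-1,42,8,0,0],
    [-1,30,2,0,0],
    [-1,12,1,0,0],
    [-1,0,0,0,0],
    [-1,0,0,0,0],
  ],
)

```text
t: 19.05
position: [0.5256, 0.3506, 0.2491]
ee_rot: [-3.141, 0.001, 1.638]
ft_force: [0.3, 0.5, -1.0]
width: 0.313
```

Call:
servo_tool(
  deltas=[
    [-1,10,-1,30,0],
    [-1,0,0,40,0],
    [-1,0,0,40,0],
    [-1,0,0,40,0],
    [-1,0,0,22,0],
  ],
)

```text
t: 19.55
position: [0.5225, 0.3589, 0.0743]
ee_rot: [-3.138, 0.002, 1.637]
ft_force: [0.2, 0.0, -1.7]
width: 0.324
```

Call:
servo_tool(
  deltas=[
    [-1,0,0,0,0],
    [-1,0,0,0,0],
  ],
)

```text
t: 19.75
position: [0.5243, 0.3606, 0.078]
ee_rot: [3.141, 0.0, 1.637]
ft_force: [0.5, -0.8, -1.5]
width: 0.315
```

```bash
python3 - <<'E'
from h import *
s=save("side","s7");t=save("top","t7");print(get_obs()["position"])
m=np.zeros((600,790,3),np.uint8)
m[:300,:]=cv2.resize(s["color"][195:245,215:347,::-1],(790,300),interpolation=cv2.INTER_CUBIC)
m[300:,:390]=cv2.resize(t["color"][195:285,170:287,::-1],(390,300),interpolation=cv2.INTER_CUBIC)
cv2.imwrite("pics/m6.png",m)
E
```

```text
[0.52506404 0.36165164 0.0792655 ]
```

View pics/m6.png

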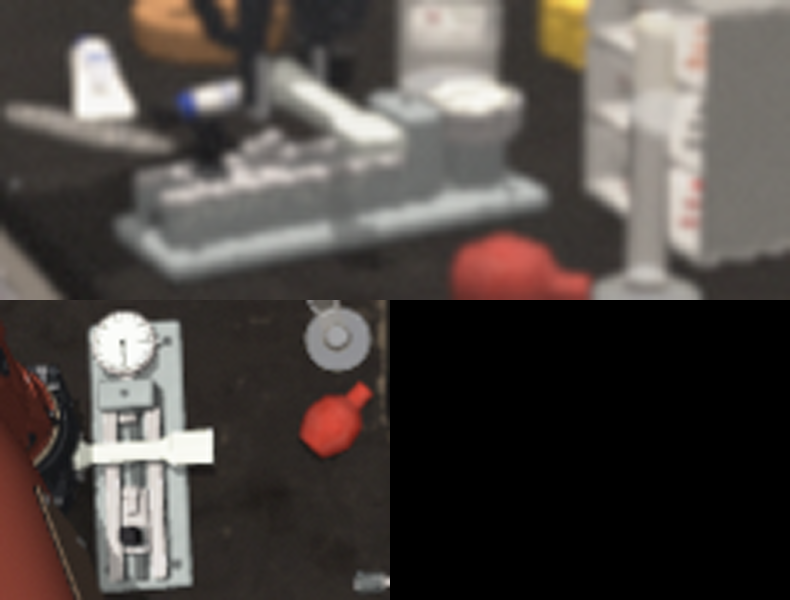

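The bar is between the jaw (~(130,490) in the crop) and the anvil (~(125,420)), across both ways. Lowering it gently.

Call:
servo_tool(
  deltas=[
    [-1,0,0,9,0],
    [-1,0,0,8,0],
    [-1,0,0,4,0],
    [-1,0,0,2,0],
    [-1,0,0,0,0],
  ],
)

```text
t: 20.35
position: [0.5232, 0.3615, 0.0541]
ee_rot: [-3.141, 0.001, 1.639]
ft_force: [-0.8, -0.6, 0.1]
width: 0.317
```

```bash
python3 - <<'E'
from h import *
t=snapshot("top");g=np.array([.527,.3115]);o=get_obs();p=o["position"];print(p,o["ft_force"])
y=np.array([-.068,.998]);print("expected centre",p[:2]-.0494*y)
b=cv2.inRange(t["color"],(225,225,215),(255,255,255));b[:222]=0;b[250:]=0;b[:,:190]=0;b[:,245:]=0
for u in range(196,236,2):
    v=np.nonzero(b[:,u])[0]; print(u,v.min() if len(v) else 0,v.max() if len(v) else 0,end=' | ')
v,u=np.nonzero(b[:,222:]);u=u+222;print("\nend",u.max(),onz(t,u.max()+.5,v[u==u.max()].mean(),p[2]+.005))
E
```

```text
[0.52339719 0.36163221 0.05412691] [-0.85045379  0.02809118 -0.53762165]
expected centre [0.52675639 0.31233101]
196 0 0 | 198 0 0 | 200 240 244 | 202 239 244 | 204 240 244 | 206 240 244 | 208 240 244 | 210 240 244 | 212 240 244 | 214 239 244 | 216 239 243 | 218 239 243 | 220 238 243 | 222 237 244 | 224 237 245 | 226 237 245 | 228 237 245 | 230 237 244 | 232 236 244 | 234 0 0 | 
end 233 [0.5307 0.2389 0.0591]
```

Call:
servo_tool(
  deltas=[
    [-1,-1.5,0,0.5,0],
    [-0.3,0,0,0,0],
    [-0.1,0,0,0,0],
    [0.0,0,0,0,0],
    [0.0,0,0,0,0],
  ],
)

```text
t: 20.9
position: [0.5237, 0.3601, 0.0536]
ee_rot: [3.142, 0.0, 1.639]
ft_force: [-0.2, -0.5, 0.4]
width: 0.499
```

Call:
servo_tool(
  deltas=[
    [0,0,0,-10,0],
    [0,0,0,-20,0],
    [0,0,0,-40,0],
    [0,0,0,-40,0],
    [0,0,0,0,0],
  ],
)

```text
t: 21.4
position: [0.5266, 0.3618, 0.1703]
ee_rot: [3.133, -0.004, 1.639]
ft_force: [1.0, 0.5, -0.4]
width: 0.495
```

```bash
python3 - <<'E'
from h import *
t=save("top","t8");o=get_obs();p=o["position"];print(p,o["ft_force"],o["ee_rot"])
c=t["color"][195:285,180:270,::-1];cv2.imwrite("pics/m7.png",cv2.resize(c,(600,600),interpolation=cv2.INTER_CUBIC))
E
```

```text
[0.52551398 0.36114799 0.16740597] [ 0.67437006  0.81843057 -0.59963268] [ 3.13581266e+00 -2.52430403e-03  1.63881959e+00]
```

View pics/m7.png

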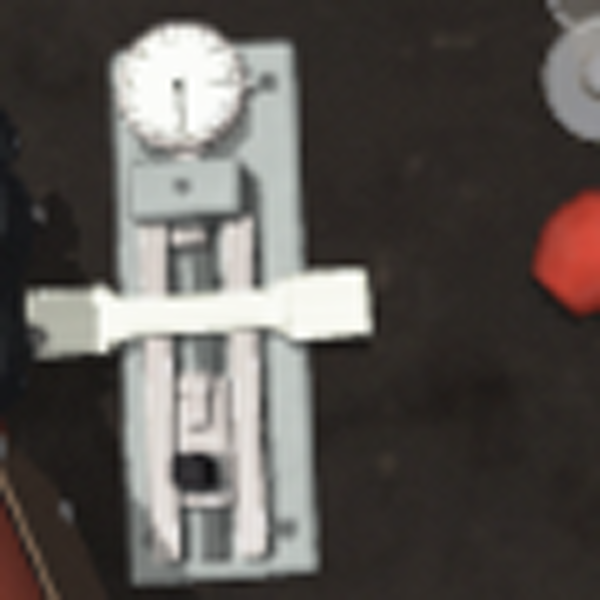

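Call:
servo_tool(
  deltas=[
    [0,-16,-24,0,0],
    [0,-17,-25,0,0],
    [0,-17,-25,0,0],
    [0,0,0,0,-0.14],
    [0,0,0,0,-0.14],
  ],
)

```text
t: 21.95
position: [0.452, 0.3045, 0.1631]
ee_rot: [-3.14, 0.0, 1.924]
ft_force: [1.2, 1.0, -0.4]
width: 0.503
```

Call:
servo_tool(
  deltas=[
    [0,0,0,0,-0.14],
    [0,0,0,0,-0.14],
    [0,0,0,0,-0.14],
    [0,0,0,0,-0.14],
    [0,0,0,0,-0.14],
  ],
)

```text
t: 22.45
position: [0.4526, 0.3049, 0.1628]
ee_rot: [-3.14, -0.001, 2.625]
ft_force: [0.2, 1.0, 0.3]
width: 0.496
```

Call:
servo_tool(
  deltas=[
    [0,0,0,0,-0.14],
    [0,0,0,0,-0.14],
    [0,0,0,0,-0.14],
    [0,0,0,0,-0.14],
    [0,0,0,0,-0.03],
  ],
)

```text
t: 22.95
position: [0.4527, 0.305, 0.1629]
ee_rot: [-3.141, -0.001, -3.071]
ft_force: [0.1, -0.5, -0.2]
width: 0.499
```

Call:
servo_tool(
  deltas=[
    [0,0,0,0,0],
    [0,0,0,0,0],
  ],
)

```text
t: 23.15
position: [0.453, 0.3052, 0.1634]
ee_rot: [-3.141, -0.0, -3.077]
ft_force: [0.2, -0.6, -0.3]
width: 0.5
```

Call:
servo_tool(
  deltas=[
    [0,-2,1,25,0],
    [0,0,0,30,0],
    [0,0,0,20,0],
    [0,0,0,13,0],
    [0,0,0,0,0],
  ],
)

```text
t: 23.65
position: [0.4542, 0.3059, 0.0741]
ee_rot: [-3.14, -0.003, -3.076]
ft_force: [0.9, 0.9, 0.1]
width: 0.502
```

Call:
servo_tool(
  deltas=[
    [-0.4,0,0,0,0],
    [-0.6,0,0,0,0],
    [-1,0,0,0,0],
    [-1,0,0,0,0],
    [-1,0,0,0,0],
  ],
  force=50,
)

```text
t: 24.15
position: [0.456, 0.3062, 0.0769]
ee_rot: [-3.141, 0.002, -3.075]
ft_force: [-0.9, -4.1, 6.3]
width: 0.177
```

Call:
servo_tool(
  deltas=[
    [-1,-4,0,0,0],
    [-1,-4,0,0,0],
    [-1,-4,0,0,0],
    [-1,-4,0,0,0],
    [-1,-4,0,0,0],
  ],
)

```text
t: 24.65
position: [0.4742, 0.3075, 0.0769]
ee_rot: [-3.141, -0.001, -3.074]
ft_force: [-7.5, -3.2, 12.7]
width: 0.172
```

Call:
servo_tool(
  deltas=[
    [-1,-4,0,0,0],
    [-1,-4,0,0,0],
    [-1,-4,0,0,0],
    [-1,-3,0,0,0],
    [-1,0,0,0,0],
  ],
)

```text
t: 25.15
position: [0.4895, 0.3087, 0.0769]
ee_rot: [3.142, -0.001, -3.074]
ft_force: [-6.2, -3.6, 10.8]
width: 0.177
```

```bash
python3 - <<'E'
from h import *
t=save("top","t9");s=save("side","s9");o=get_obs();p=o["position"];print(p,o["ft_force"],o["ee_rot"])
m=np.zeros((600,790,3),np.uint8)
m[:,:600]=cv2.resize(t["color"][195:270,180:255,::-1],(600,600),interpolation=cv2.INTER_CUBIC)
m[:240,400:]=cv2.resize(s["color"][195:245,225:306,::-1],(390,240),interpolation=cv2.INTER_CUBIC)
cv2.imwrite("pics/m8.png",m)
E
```

```text
[0.48946886 0.30863855 0.07687039] [-5.81876544 -4.05157238 10.49388704] [ 3.14154316e+00 -5.85828449e-04 -3.07432866e+00]
```

View pics/m8.png

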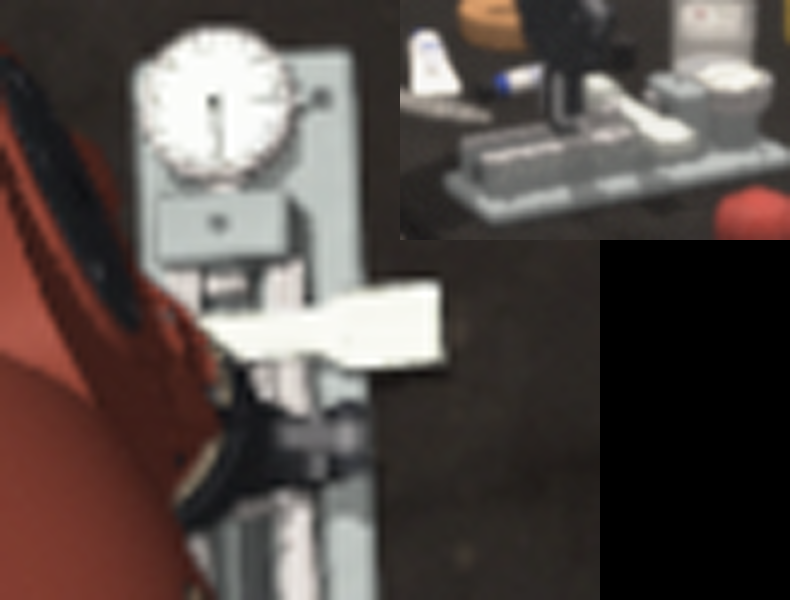

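The pointer is still at rest, pointing down towards the anvil, and the bar is being pushed about 8 mm short of it. I'll set up a pointer reading and close slowly.

Call:
servo_tool(
  deltas=[
    [-1,-2,0,0,0],
    [-1,-2,0,0,0],
    [-1,-2,0,0,0],
    [-1,0,0,0,0],
  ],
)

```text
t: 25.65
position: [0.4952, 0.3091, 0.0769]
ee_rot: [3.141, -0.001, -3.074]
ft_force: [-7.4, -3.2, 11.9]
width: 0.175
```

```bash
cat > n.py <<'E'
from h import *
t=snapshot("top");cv2.imwrite("pics/d%.2f.png"%get_obs()["t"],t["color"][:,:,::-1]);o=get_obs();print(np.round(o["position"],4),o["ft_force"].round(1))
g=cv2.cvtColor(t["color"],cv2.COLOR_RGB2GRAY).astype(np.float32)
c=np.float32([206.3,207.4])
a=np.deg2rad(np.arange(0,360,5));r=np.arange(2,5.6,.25)
X=(c[0]+np.outer(np.cos(a),r)).astype(np.float32);Y=(c[1]+np.outer(np.sin(a),r)).astype(np.float32)
m=cv2.remap(g,X,Y,cv2.INTER_CUBIC).mean(1)
w=np.clip(np.median(m)-m-15,0,None);ph=np.angle((w*np.exp(1j*a)).sum());i=m.argmin()
print("min at image angle",np.rad2deg(a[i]),m[i].round(),"mean",np.rad2deg(ph).round(1))
b=cv2.inRange(t["color"],(225,225,215),(255,255,255));b[:222]=0;b[250:]=0;b[:,:216]=0;b[:,245:]=0
v,u=np.nonzero(b);k=u>=224;print("bar end centre row",v[k].mean().round(2), onz(t,228,v[k].mean(),.058))
E
python3 n.py; python3 - <<'E'
import sys;sys.path.insert(0,".")
E
```

```text
[0.4952 0.3091 0.0769] [-7.6 -2.9 11.6]
min at image angle 80.0 204.0 mean 83.0
bar end centre row 233.55 [0.55   0.2558 0.058 ]
```

Call:
servo_tool(
  deltas=[
    [-1,-1,0,0,0],
    [-1,-1,0,0,0],
    [-1,-1,0,0,0],
    [-1,0,0,0,0],
  ],
)

```text
t: 26.1
position: [0.4979, 0.3093, 0.0769]
ee_rot: [3.141, -0.002, -3.074]
ft_force: [-7.6, -3.5, 12.1]
width: 0.178
```

```bash
python3 n.py
```

```text
[0.4979 0.3093 0.0769] [-8.6 -3.1 13.3]
min at image angle 80.0 203.0 mean 80.5
bar end centre row 232.7 [0.5525 0.2559 0.058 ]
```

Call:
servo_tool(
  deltas=[
    [-1,-1,0,0,0],
    [-1,-1,0,0,0],
    [-1,0,0,0,0],
  ],
)

```text
t: 26.45
position: [0.4994, 0.3094, 0.0768]
ee_rot: [3.141, -0.002, -3.074]
ft_force: [-10.5, -4.0, 15.0]
width: 0.177
```

```bash
python3 n.py
```

```text
[0.4995 0.3094 0.0769] [-10.4  -3.4  14.3]
min at image angle 50.0 195.0 mean 49.8
bar end centre row 232.0 [0.5546 0.2559 0.058 ]
```

Contact: the pointer has swung about 33°. About 2.5 mm remain.

Call:
servo_tool(
  deltas=[
    [-1,-0.7,0,0,0],
    [-1,-0.7,0,0,0],
    [-1,0,0,0,0],
    [-1,0,0,0,0],
  ],
)

```text
t: 26.9
position: [0.5005, 0.3094, 0.0768]
ee_rot: [3.142, -0.003, -3.074]
ft_force: [-11.7, -2.9, 15.4]
width: 0.175
```

```bash
python3 n.py
```

```text
[0.5005 0.3094 0.0768] [-12.1  -2.6  15.1]
min at image angle 25.0 195.0 mean 25.5
bar end centre row 231.85 [0.555  0.2559 0.058 ]
```

Call:
servo_tool(
  deltas=[
    [-1,-0.7,0,0,0],
    [-1,-0.7,0,0,0],
    [-1,0,0,0,0],
    [-1,0,0,0,0],
  ],
)

```text
t: 27.35
position: [0.5016, 0.3095, 0.0768]
ee_rot: [3.142, -0.003, -3.074]
ft_force: [-13.2, -3.8, 14.8]
width: 0.173
```

```bash
python3 n.py; python3 - <<'E'
import sys;sys.path.insert(0,".")
from h import *
t=snapshot("top");cv2.imwrite("pics/m9.png",cv2.resize(t["color"][195:255,180:255,::-1],(750,600),interpolation=cv2.INTER_CUBIC))
E
```

```text
[0.5016 0.3095 0.0768] [-13.5  -4.   15.9]
min at image angle 355.0 201.0 mean -3.2
bar end centre row 231.35 [0.5565 0.256  0.058 ]
```

View pics/m9.png

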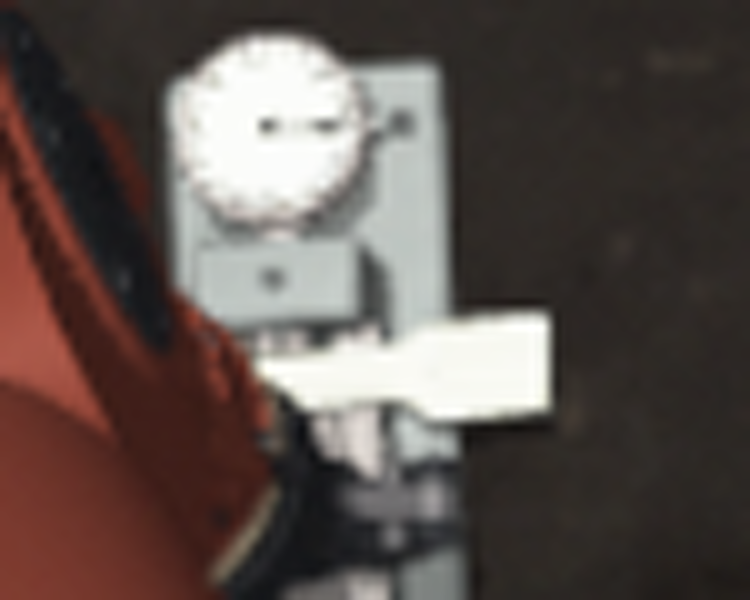

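The pointer lies on the long mark (horizontal, crop ~(325,125)). I'll relax the push slightly, inside the slide's friction band, then release.

Call:
servo_tool(
  deltas=[
    [-1,0.7,0,0,0],
    [-1,0.7,0,0,0],
    [-1,0,0,0,0],
  ],
)

```text
t: 27.75
position: [0.5016, 0.3095, 0.0769]
ee_rot: [3.142, -0.001, -3.074]
ft_force: [-7.3, -3.5, 10.4]
width: 0.178
```

```bash
python3 n.py
```

```text
[0.5016 0.3095 0.0769] [-7.6 -2.7 11.4]
min at image angle 355.0 201.0 mean -3.3
bar end centre row 231.3 [0.5567 0.256  0.058 ]
```

Call:
servo_tool(
  deltas=[
    [-1,0.6,0,0,0],
    [-1,0,0,0,0],
    [-0.4,0,0,0,0],
    [-0.2,0,0,0,0],
    [-0.1,0,0,0,0],
  ],
)

```text
t: 28.3
position: [0.5021, 0.3097, 0.0758]
ee_rot: [3.141, 0.001, -3.074]
ft_force: [-0.3, 0.1, 0.9]
width: 0.453
```

Call:
servo_tool(
  deltas=[
    [-0.1,0,0,0,0],
    [-0.1,0,0,-10,0],
    [-0.1,0,0,-25,0],
    [-0.1,0,0,-40,0],
    [-0.1,0,0,-40,0],
  ],
)

```text
t: 28.8
position: [0.5015, 0.3093, 0.1923]
ee_rot: [-3.141, -0.001, -3.074]
ft_force: [1.3, 1.4, 0.4]
width: 0.444
```

Call:
servo_tool(
  deltas=[
    [0,30,0,-20,0],
    [0,40,0,0,0],
    [0,40,0,0,0],
    [0,20,0,0,0],
    [0,0,0,0,0],
  ],
)

```text
t: 29.3
position: [0.3697, 0.3006, 0.2116]
ee_rot: [3.141, -0.0, -3.073]
ft_force: [0.6, -0.4, 0.2]
width: 0.499
```

```bash
python3 n.py; python3 - <<'E'
import sys;sys.path.insert(0,".")
from h import *
t=snapshot("top");m=np.zeros((600,790,3),np.uint8)
m[:400,:400]=cv2.resize(t["color"][195:285,175:265,::-1],(400,400),interpolation=cv2.INTER_CUBIC)
m[400:,:]=cv2.resize(t["color"][200:295,90:465,::-1],(790,200))
s=snapshot("side");m[:380,405:]=cv2.resize(s["color"][170:350,200:382,::-1],(385,380))
cv2.imwrite("pics/m10.png",m)
E
```

```text
[0.3716 0.301  0.2116] [ 0.7 -0.   0.2]
min at image angle 355.0 199.0 mean -3.3
bar end centre row 231.3 [0.5567 0.256  0.058 ]
```

View pics/m10.png

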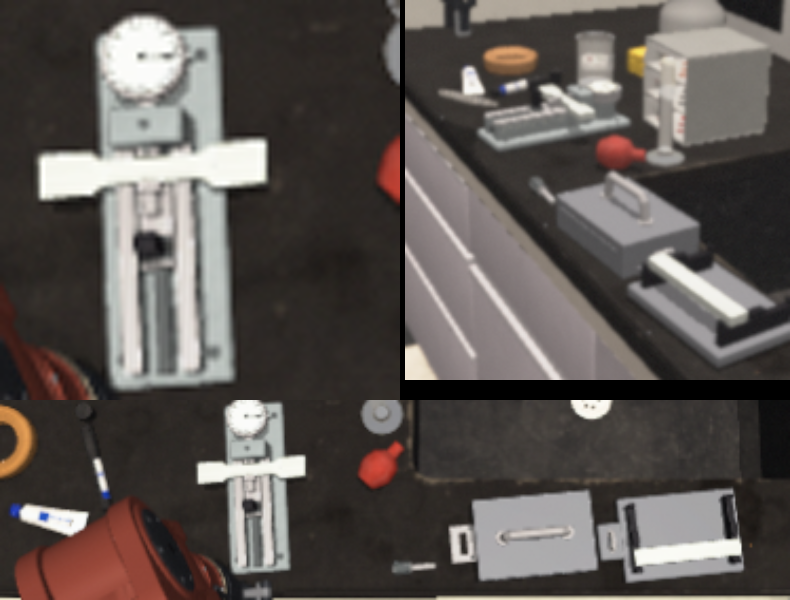

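```bash
python3 -c "
from workcell import *
print(sign_off())"
```

```text
the job is handed in; nothing more can be done
None
```

The job is done and handed in at about 29.5 s of robot time. The waisted bar is gripped between the jaws with the dial pointer on the long mark.

- **Pin and cover:** I pulled the pin and laid it on the bench, then lifted the cover off and set it flat on its rim between the case and the gauge. The height and force readings at release fit the rim resting on the bench. The gap between the cover and the case's hasp end is small, only a few mm by eye in the last picture.
- **Bar:** I took the waisted bar from the far cradle, laid it across both ways and let go. The straight bar stayed in its cradle.
- **Caliper:** I closed the jaw by its thumb post in small steps. The pointer read about -3° in the image against about 83° at rest, a swing of roughly 86–90°. It read the same after I released the post and backed the arm away. The anvil is pressed about 4 mm, well short of its 8 mm stop.
- **Rest of the bench:** The bulb, cylinder, marker and other things looked undisturbed in the last pictures.

One reading was higher than I wanted: when I set the pin down, the wrist force briefly reached about 48 N through the fingers or pin. It fell to 15 N before I let go. That is under the 120 N wrist limit. I took the contact to be at the fingertips or pin rather than the gripper body, but I could not confirm that.

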